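# Tidy the model-making bench

### The arm

A 6-joint arm with a two-finger parallel gripper is mounted at the origin on the work surface. World frame = base frame: x ahead of the robot, y to its left, z up, the work surface at z = 0. Lengths are in m, angles in degrees, forces in N, time in s.
With the tool pointing down it reaches from about 0.3 to 0.75 m from the base axis. Payload 8.5 kg.
Tool frame: the origin (TCP) lies at the very end of the fingers, on their centre line; the grasp point (between the pads) lies 19 mm behind it (env.grip_point_offset is the distance from the TCP to the grasp point, in m); z points along the fingers, y is the direction in which the jaws open and shut (so a half turn about z gives the same grasp; the last joint's range is limited). The gripper opens to 85 mm and grips with 20 to 120 N. Pads are 22 mm wide; open, the fingers measure 114 mm over their backs; the gripper's body (76 mm by 85 mm) begins 54 mm behind the grasp point. The pads swing forward as they close: fully open they stand 13 mm farther back than shut.
Start: joints at [-79.773, 21.807, 74.336, -0, 83.858, -12.336], TCP at [0.211, -0.508, 0.231] pointing down, gripper open.
Joint ranges: [-178.18, 178.18], [-50.72, 133.34], [12.68, 142.11], [-81.47, 261.47], [9.98, 163.14], [-165.26, 165.26]. Speed limits (degrees/s): [136.94, 136.94, 180, 180, 180, 180].

### API

Orientations are given as a 3x3 rotation matrix whose columns are the frame's x, y, z axes.
In Python, from rig import env gives the robot as it stands.
- The arm moves only by the tool move_arm, never from a script. Its argument "moves" is a list of rows, each a list of 4 numbers: the shift along the tool's x, y, z in mm, then the turn about the tool's z in rad. In form: [[tx, ty, tz, spin], ...]. A call has 1 to 20 rows; each row is the pose to reach, as a shift and turn from the pose commanded when the call began, along the tool's axes at that moment; what a row does not reach only later rows make up. A row lasts 1/10 s, in which the tool goes at most 50 mm and 8.59 degrees, less where a joint would pass 70% of its speed; a pose out of reach is approached as far as the arm can. A call with a gripper value outside its range is refused whole. "grip" is the closure, from 0 (fully open) to 1 (shut), set as the call begins (left out, the last holds). The fingers move at their own pace and stop on an object; "grip_force" is the grip in N (left out, the last holds). Time passes only in rows, so rows that repeat a pose let the fingers close. It gives the time, the measured TCP pose, the force and the opening at its end, in the units of the state.
- env.observe(): the state, without advancing time (a new reading comes with each control period).
- env.get_image(name): name is "side" or "top" or "wrist"; returns the picture (384x512x3 uint8, red, green, blue); there is no depth.
- env.get_calibration(name): a dict with "fovy" (degrees; the focal length in pixels is half the picture's height over the tangent of half this angle, whatever the lens; pixels are square), "cx", "cy" (the principal point, pixels), "extrinsics" (4x4, takes a point from world to camera coordinates); the wrist camera has in their place "tool_from_camera" (4x4, takes a point from camera to tool coordinates, whose origin is the TCP and whose axes are the flange's). Camera axes: x right, y up, looking along -z (the intrinsics and any distortion apply to the point x, -y, -z); pixel columns grow to the right and rows downward; lengths in m; the calibration is good to about 2 mm. A picture is of the moment at which its call begins: read the wrist's pose just before it. get_calibration takes no time and is no camera call.
- env.close_job(): hands the job in, once; it reports no verdict.
Trained networks look in the newest picture that a camera, given by its name, has taken for a name from the list of things; names that differ only in an ending like _2 or _b are one class to them, and where a whole thing is asked for, a point or a joint stands for the part that bears it (a point fixed in the world has none). Each returns a list of dicts, best first, with "conf" (0 to 1); they miss things now and then, are a little off and sometimes report something else, mostly with a low value. They report only what shows in the picture. A call takes as long as a camera call. They do not tell look-alikes from the thing itself.
- env.silhouettes(camera, name): "region" (384x512 bool, what is visible of it) and "point" ([row, column] in pixels, amid what is visible of it).
- env.tip_of(camera, name): "point" ([row, column] in pixels: a listed point, or the origin of a listed thing).
The state is a dict: "time_s": time; "q": joint angles; "qvel": joint speeds; "joint_efforts": joint torques, N m; "position": TCP position; "tool_rot": TCP orientation; "ft_force": force on the tool from outside, world axes, zero at the start; "wrist_torque": the same for the moment, N m; "grip_width": finger opening in m.
Only numpy, scipy, OpenCV 4.12 (cv2) and the standard library are available. Lean on these libraries where they do the work, as an engineer would, in place of code of your own. Each camera call takes 0.05 s, during which the arm holds its last target.

### The job

Tidy the model-making bench: lay the red cutter flat on the floor of the grey tray, stand both glue sticks upright on the floor of the yellow caddy, and thread both tape rolls flat onto the spindle, the brown roll at the bottom and the blue one on top of it. Leave the eraser and the plywood wheel where they lie, and let go of everything.

Things in the scene. Friction and masses are not known exactly. Their poses are not given: they have to be found in the camera images.
- cutter: Red closed utility cutter with black and steel ends, lying flat: 120 (along its x) x 22 (y) x 18 mm high (thin slider on top to 20.5 mm). Origin: centre of its underside, z up. Centre of mass at mid-length.
- glue_orange: White glue stick with orange cap and foot, standing upright on the table: diameter 28, height 85 mm. Origin: centre of its underside, z up. 
- glue_green: White glue stick with green cap and foot, standing upright on the table: diameter 28, height 85 mm. Origin: centre of its underside, z up. 
- tape_brown: Brown tape roll lying flat: outer diameter 56, hole diameter 32, height 24 mm. Origin: centre of its underside, z up. The hole runs right through along z.
- tape_blue: Blue tape roll lying flat: outer diameter 56, hole diameter 32, height 24 mm. Origin: centre of its underside, z up. The hole runs right through along z.
- tray: Low grey open tray, fixed to the table: outside 100 (its x) x 160 (its y) x 18 mm high, walls and floor 4 mm thick, inner floor 92 x 152 mm. Origin: centre of its underside on the table, z up.
- caddy: Yellow open box (glue caddy), fixed to the table: outside 90 (its x) x 120 (its y) x 40 mm high, walls and floor 4 mm thick, inner floor 82 x 112 mm. Origin: centre of its underside on the table, z up.
- spindle: Tape spindle, fixed to the table: round wooden base of diameter 100 and 10 mm high, with an upright steel post of diameter 12 in its centre, round top 66 mm above the table. Origin: centre of the underside of the base, z up, post along z.
- eraser: White eraser block 45 x 22 x 14 mm among the things; not to be sorted, leave it. Origin: centre of its underside, z up. 
- wheel: Pale plywood toy wheel with a 10 mm hole, diameter 50, height 10 mm, lying flat among the things; not to be sorted, leave it. Origin: centre of its underside, z up. 
There are look-alikes about, which are no part of the job. Of the things that look like the tape_brown, take the one that is farthest from the robot's base at the start. Leave any purple look-alike of the glue_green alone.

How it is judged:
By the outcome, as a careful person would: the job done as asked, in the order asked, and still so for the second after the job is handed in, with the robot touching nothing.
It also fails if it takes over 138 s, if anything falls off the work surface, if the arm or the gripper's body presses on something with over 40 N, if the wrist force passes 120 N, or if a joint passes its speed limit or range.

## Working session

There is one attempt and no reset: what is moved stays moved. The work goes in short steps, Python scripts to look and compute and a tool call to move; the robot and the scene stay as the last step left them, time stands still between calls to the robot, and variables do not carry over. Pictures are saved under pics/ and viewed, and the job is handed in when it is done.

Besides the shell and the picture viewer there is one more tool, called after ">>>" as name(argument=value, ...) on one line, values as JSON. move_arm: Moves the arm, as the interface text tells. Its arguments: {"type":"object","properties":{"moves":{"type":"array"},"grip":{"type":"number"},"grip_force":{"type":"number"}},"required":["moves"]}

```bash
ls; mkdir -p pics; cat > h.py <<'E'
import numpy as np, cv2
from rig import env
def save(img,n,scale=1.5):
    im=cv2.cvtColor(np.asarray(img),cv2.COLOR_RGB2BGR)
    cv2.imwrite(n,cv2.resize(im,None,fx=scale,fy=scale,interpolation=cv2.INTER_CUBIC))
E
python3 - <<'E'
from h import *
for c in ["top","side"]:
    save(env.get_image(c),f"pics/{c}0.png")
    k=env.get_calibration(c); print(c,{a:(np.round(b,4).tolist() if not isinstance(b,str) else b) for a,b in k.items()})
save(env.get_image("wrist"),"pics/wrist0.png")
k=env.get_calibration("wrist"); print(k)
print(env.observe())
E
```

```text
pics
top {'fovy': 49.7138, 'cx': 258.289, 'cy': 194.0874, 'extrinsics': [[0.0179, -0.9998, -0.006, 0.0071], [0.9799, 0.0163, 0.1988, -0.4712], [-0.1987, -0.0095, 0.98, -1.033], [0.0, 0.0, 0.0, 1.0]]}
side {'fovy': 42.3257, 'cx': 260.318, 'cy': 195.9293, 'extrinsics': [[0.9979, -0.0651, 0.0029, -0.474], [0.04, 0.6462, 0.7621, -0.0368], [-0.0515, -0.7604, 0.6474, -1.287], [0.0, 0.0, 0.0, 1.0]]}
{'fovy': 69.22082939776132, 'cx': 256.90810787575197, 'cy': 189.2893507756326, 'tool_from_camera': array([[-3.81374259e-04,  9.57638768e-01,  2.87971952e-01,
         7.34582208e-02],
       [ 9.99999901e-01,  4.31860278e-04, -1.11788398e-04,
         8.10316925e-04],
       [-2.31416551e-04,  2.87971881e-01, -9.57638837e-01,
        -1.43635960e-01],
       [ 0.00000000e+00,  0.00000000e+00,  0.00000000e+00,
         1.00000000e+00]])}
{'time_s': 0.15, 'q': array([-7.97729743e+01,  2.18326851e+01,  7.43712143e+01, -2.08250696e-04,
        8.38584238e+01, -1.23360571e+01]), 'qvel': array([-0.03044119, -0.01766607, -0.15899284,  0.02255037, -0.06919749,
       -0.06711508]), 'joint_efforts': array([ 1.83983691e-03, -4.48621058e+01, -2.31345069e+01, -1.96861943e-04,
        3.83202627e-03, -1.78057462e-05]), 'position': array([ 0.21099036, -0.50768571,  0.23086932]), 'tool_rot': array([[ 9.23457510e-01,  3.83700651e-01, -1.96684342e-04],
       [ 3.83700633e-01, -9.23456918e-01,  1.06982109e-03],
       [ 2.28861533e-04, -1.06340223e-03, -9.99999408e-01]]), 'ft_force': array([-0.21159475,  0.31665824, -0.14827987]), 'wrist_torque': array([ 0.01609896, -0.00229316,  0.0540487 ]), 'grip_width': 0.08566047096197675}
```

View pics/top0.png

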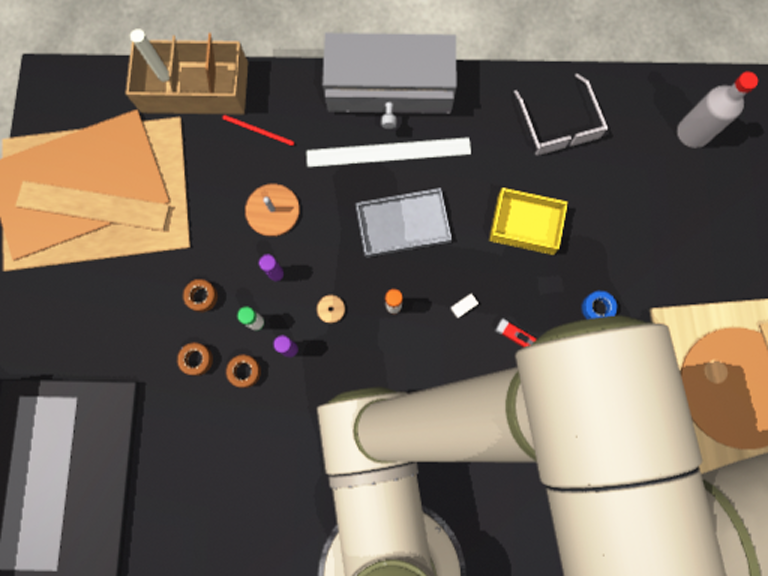

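View pics/side0.png

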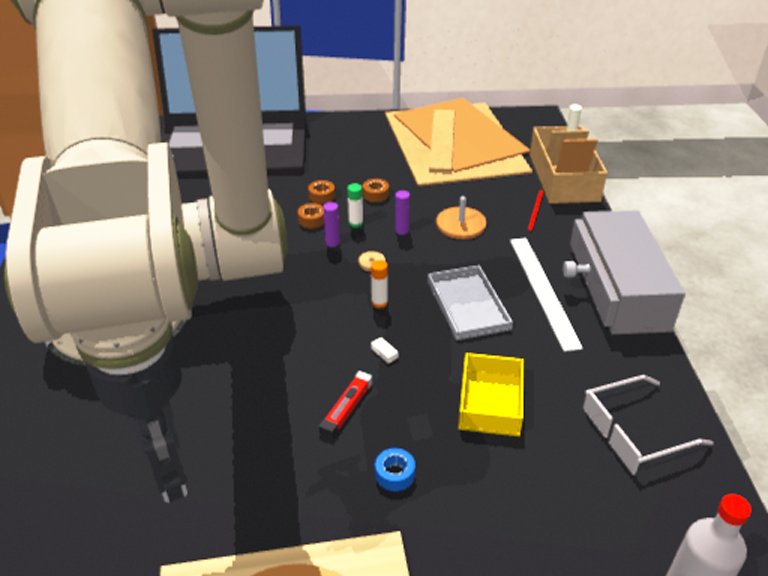

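View pics/wrist0.png

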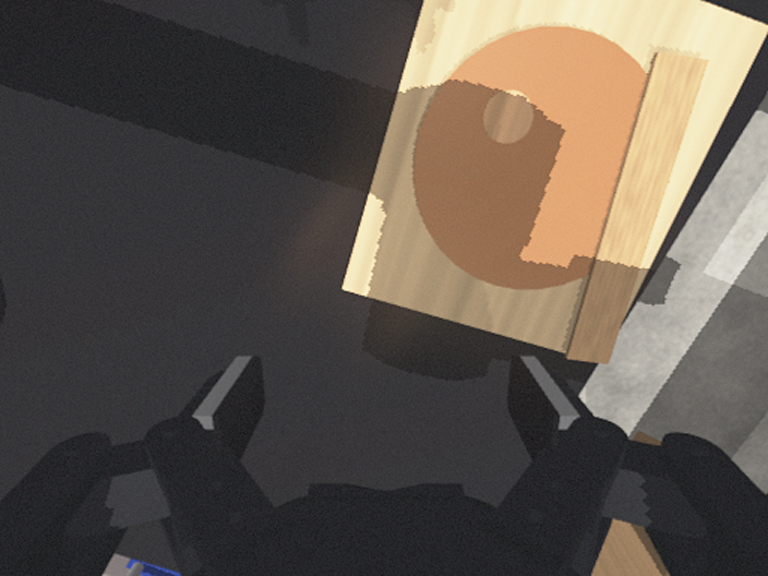

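```bash
cat >> h.py <<'E'
def K(c,):
    k=env.get_calibration(c); f=192/np.tan(np.radians(k["fovy"]/2)); return k,f
def cam_pose(c,obs=None):
    k,f=K(c)
    if c=="wrist":
        T=np.eye(4);T[:3,:3]=obs["tool_rot"];T[:3,3]=obs["position"]
        return k,f,T@k["tool_from_camera"]
    return k,f,np.linalg.inv(k["extrinsics"])
def ray(c,rc,obs=None):
    k,f,P=cam_pose(c,obs)
    d=np.array([(rc[1]-k["cx"])/f,-(rc[0]-k["cy"])/f,-1]); return P[:3,3],P[:3,:3]@d
def onz(c,rc,z,obs=None):
    o,d=ray(c,rc,obs); return o+d*(z-o[2])/d[2]
def proj(c,X,obs=None):
    k,f,P=cam_pose(c,obs); p=np.linalg.inv(P)@np.r_[X,1]
    return np.array([k["cy"]-f*p[1]/-p[2], k["cx"]+f*p[0]/-p[2]])
E
python3 - <<'E'
from h import *
names=["cutter","glue_orange","glue_green","tape_brown","tape_blue","tray","caddy","spindle","eraser","wheel"]
for c in ["top","side"]:
  for n in names:
    for d in env.tip_of(c,n):
        if d["conf"]>.2: print(c,n,round(d["conf"],2),np.round(d["point"],1),np.round(onz(c,d["point"],0),4))
print(env.observe()["time_s"])
E
```

```text
top cutter 0.53 [227.5 350.7] [ 0.3935 -0.2332  0.    ]
top glue_orange 0.7 [202.2 260.5] [0.4583 0.0093 0.    ]
top glue_green 0.73 [181.1 186.3] [0.5137 0.2138 0.    ]
top glue_green 0.67 [232.5 195.9] [0.373  0.1807 0.    ]
top glue_green 0.61 [214.6 170. ] [0.4202 0.253  0.    ]
top glue_green 0.33 [205.8 310.5] [ 0.4507 -0.1261  0.    ]
top tape_brown 0.79 [196.7 136.3] [0.4679 0.3479 0.    ]
top tape_brown 0.76 [248.4 163.3] [0.3293 0.2654 0.    ]
top tape_brown 0.67 [239.9 132.7] [0.3504 0.3486 0.    ]
top tape_brown 0.61 [136.6 180.8] [0.6416 0.236  0.    ]
top tape_blue 0.57 [202.5 395.1] [ 0.4636 -0.355   0.    ]
top tray 0.93 [153.9 267.5] [ 0.595  -0.0079  0.    ]
top caddy 0.95 [151.3 352.5] [ 0.6063 -0.2438  0.    ]
top spindle 0.82 [138. 178.] [0.6373 0.2436 0.    ]
top eraser 0.59 [152.6 269.3] [ 0.5988 -0.0128  0.    ]
top eraser 0.44 [203.1 310. ] [ 0.4581 -0.1248  0.    ]
top wheel 0.78 [206.1 221.9] [0.4458 0.1137 0.    ]
side cutter 0.62 [272.5 233.5] [ 0.3985 -0.2371  0.    ]
side glue_orange 0.78 [200.5 250. ] [0.4482 0.0104 0.    ]
side glue_green 0.81 [162.1 220.7] [ 0.3713  0.1868 -0.    ]
side glue_green 0.58 [152.2 266.1] [0.5073 0.2284 0.    ]
side glue_green 0.49 [151.9 236.8] [0.4197 0.2353 0.    ]
side tape_brown 0.72 [147.1 208.2] [0.3338 0.2657 0.    ]
side tape_brown 0.57 [130.5 252. ] [0.4714 0.3497 0.    ]
side tape_brown 0.57 [131.6 215. ] [0.354  0.3505 0.    ]
side tape_blue 0.59 [317.7 262. ] [ 0.4548 -0.364   0.    ]
side tray 0.59 [202.8 313.1] [ 0.6143 -0.0092  0.    ]
side caddy 0.73 [267.1 329.3] [ 0.6187 -0.2346  0.    ]
side spindle 0.61 [148.7 307.6] [0.6341 0.2389 0.    ]
side eraser 0.47 [237.6 254.4] [ 0.4521 -0.1287  0.    ]
side wheel 0.54 [173.8 247.1] [0.4457 0.1264 0.    ]
1.15
```

```bash
python3 - <<'E'
from h import *
t=env.get_image("top"); s=env.get_image("side")
np.save("top.npy",t);np.save("side.npy",s)
save(t[150:270,110:240],"pics/c1.png",5)
save(t[110:250,220:430],"pics/c2.png",3.8)
save(s[100:200,190:360],"pics/c3.png",4.5)
save(s[160:345,200:370],"pics/c4.png",3.2)
E
```

```text
(no output)
```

View pics/c1.png

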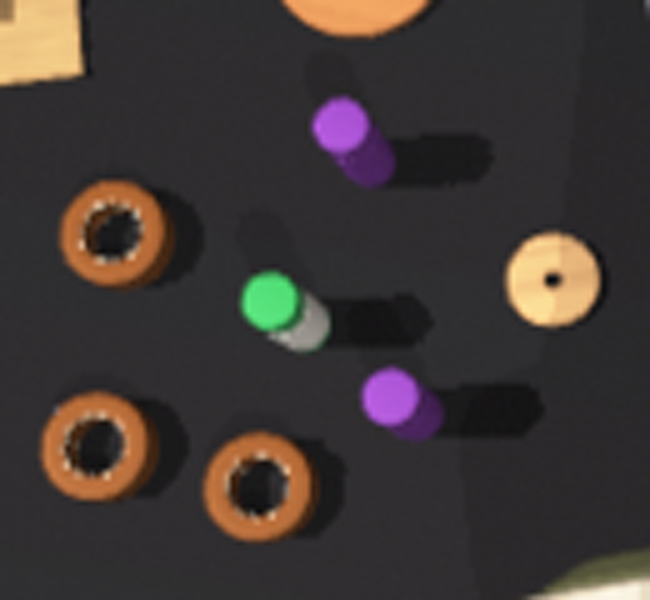

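View pics/c2.png

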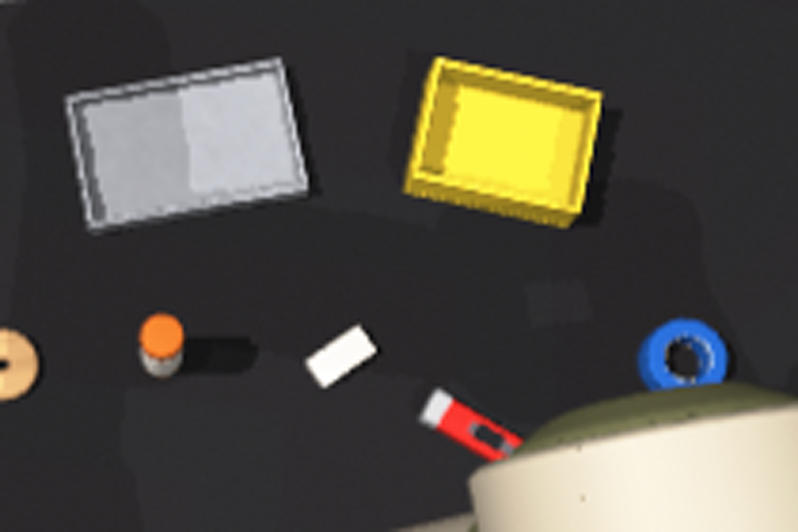

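View pics/c4.png

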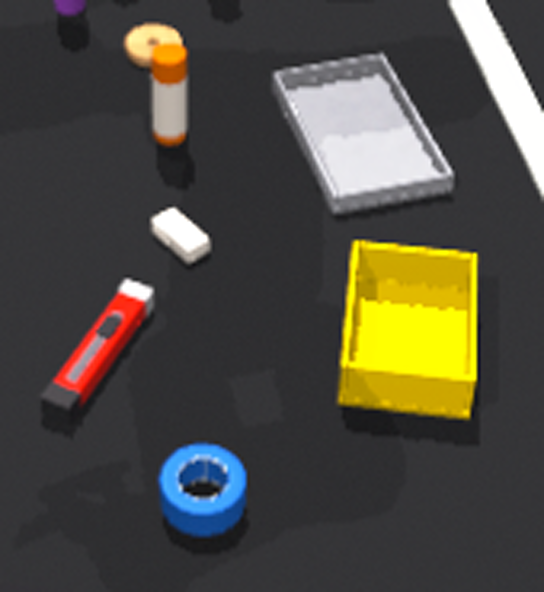

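```bash
python3 - <<'E'
from h import *
t=np.load("top.npy");s=np.load("side.npy")
def c2(x,y): return (110+y/3.8-.5,220+x/3.8-.5)
def c4(x,y): return (160+y/3.2-.5,200+x/3.2-.5)
def c1(x,y): return (150+y/5-.5,110+x/5-.5)
print("brown far",[np.round(onz("top",c1(*p),.024),4)[:2] for p in [(113,232)]])
print("green",np.round(onz("top",c1(270,300),.085),4), "orange",np.round(onz("top",c2(162,335),.085),4))
print("purple",np.round(onz("top",c1(341,125),.085),4),np.round(onz("top",c1(391,397),.085),4))
print("blue", np.round(onz("top",c2(684,356),.024),4),np.round(onz("side",c4(204,484),.024),4))
T=[onz("top",c2(*p),.018)[:2] for p in [(65,97),(280,58),(308,190),(90,233)]]
T2=[onz("side",c4(*p),.018)[:2] for p in [(273,73),(382,55),(453,182),(336,205)]]
C=[onz("top",c2(*p),.04)[:2] for p in [(435,58),(603,93)]]
C2=[onz("side",c4(*p),.04)[:2] for p in [(355,242),(478,254),(473,380),(341,372)]]
for q in (T,T2,C,C2): print(np.round(q,4).tolist(),np.round(np.mean(q,0),4))
print("cutter side ends z.018",[np.round(onz("side",c4(*p),.018),4) for p in [(137,288),(60,397)]])
print("eraser",np.round(onz("top",c2(341,356),.014),4))
hsv=cv2.cvtColor(t,cv2.COLOR_RGB2HSV)
k,f=K("top");print(f)
print(np.round(proj("top",[.64,.24,.066]),1)*1.5)
E
```

```text
brown far [array([0.4653, 0.3519])]
green [0.4202 0.251  0.085 ] orange [0.4544 0.0051 0.085 ]
purple [0.5108 0.2206 0.085 ] [0.3726 0.1879 0.085 ]
blue [ 0.4574 -0.3587  0.024 ] [ 0.4572 -0.3644  0.024 ]
[[0.6423, 0.0783], [0.6746, -0.0777], [0.575, -0.0979], [0.5407, 0.0576]] [ 0.6082 -0.0099]
[[0.5456, 0.0592], [0.6419, 0.0781], [0.6726, -0.0854], [0.5774, -0.1057]] [ 0.6094 -0.0135]
[[0.6679, -0.1867], [0.6435, -0.3054]] [ 0.6557 -0.246 ]
[[0.5817, -0.1685], [0.6692, -0.1863], [0.6421, -0.3032], [0.5547, -0.2908]] [ 0.6119 -0.2372]
cutter side ends z.018 [array([ 0.4209, -0.1838,  0.018 ]), array([ 0.3648, -0.2821,  0.018 ])]
eraser [ 0.4553 -0.1212  0.014 ]
414.4446879615724
[193.2  261.75]
```

```bash
cat >> h.py <<'E'
def delta(x,y,z,ang):
    "tool x axis at world angle ang (deg)"
    o=env.observe(); R=o["tool_rot"]; 
    d=R.T@(np.array([x,y,z])-o["position"])*1000
    a=np.degrees(np.arctan2(R[1,0],R[0,0]))
    w=(ang-a+180)%360-180
    print("shift mm",np.round(d,1),"spin",round(-np.radians(w),3),"rad | now ang",round(a,2),"pos",np.round(o["position"],4),"q6",round(o["q"][5],1),"F",np.round(o["ft_force"],1),"w",round(o["grip_width"],4),"t",round(o["time_s"],2))
def wl(n,sc=1.5):
    o=env.observe(); im=env.get_image("wrist"); save(im,n,sc); return o,im
E
python3 -c "
from h import *
delta(.393,-.233,.14,60.3)"
```

```text
shift mm [ 273.5 -184.    91.3] spin -0.659 rad | now ang 22.56 pos [ 0.211  -0.5079  0.2313] q6 -12.3 F [-0.   0.5  0.1] w 0.0857 t 1.25
```

>>> move_arm(moves=[[273.5,-184,91.3,-0.659],[273.5,-184,91.3,-0.659],[273.5,-184,91.3,-0.659],[273.5,-184,91.3,-0.659],[273.5,-184,91.3,-0.659],[273.5,-184,91.3,-0.659],[273.5,-184,91.3,-0.659],[273.5,-184,91.3,-0.659],[273.5,-184,91.3,-0.659],[273.5,-184,91.3,-0.659]], grip=0.4)

```text
time_s: 2.25
position: [0.3929, -0.234, 0.1404]
tool_rot: [[0.496, 0.868, 0.001], [0.868, -0.496, -0.001], [-0.0, 0.001, -1.0]]
ft_force: [0.1, -0.5, 0.1]
grip_width: 0.0516
```

```bash
python3 - <<'E'
from h import *
o,im=wl("pics/w1.png")
delta(.393,-.233,.14,60.3)
for d in env.silhouettes("wrist","cutter")[:2]:
    m=d["region"].astype(np.uint8); 
    r=cv2.minAreaRect(np.argwhere(m)[:,::-1].astype(np.float32)); b=cv2.boxPoints(r)
    W=[onz("wrist",(p[1],p[0]),.017,o) for p in b]; print(d["conf"],r,np.round(W,4),np.round(np.mean(W,0),4))
E
```

```text
shift mm [ 1.2 -0.4  0.4] spin -0.001 rad | now ang 60.23 pos [ 0.3928 -0.2342  0.1404] q6 -15.9 F [-0.5  0.2 -0. ] w 0.0513 t 2.3
0.73 ((255.15415954589844, 181.0238037109375), (23.8712158203125, 120.3455581665039), 1.181188941001892) [[ 0.3477 -0.2828  0.017 ]
 [ 0.413  -0.1771  0.017 ]
 [ 0.4321 -0.1885  0.017 ]
 [ 0.3694 -0.2959  0.017 ]] [ 0.3906 -0.2361  0.017 ]
```

View pics/w1.png

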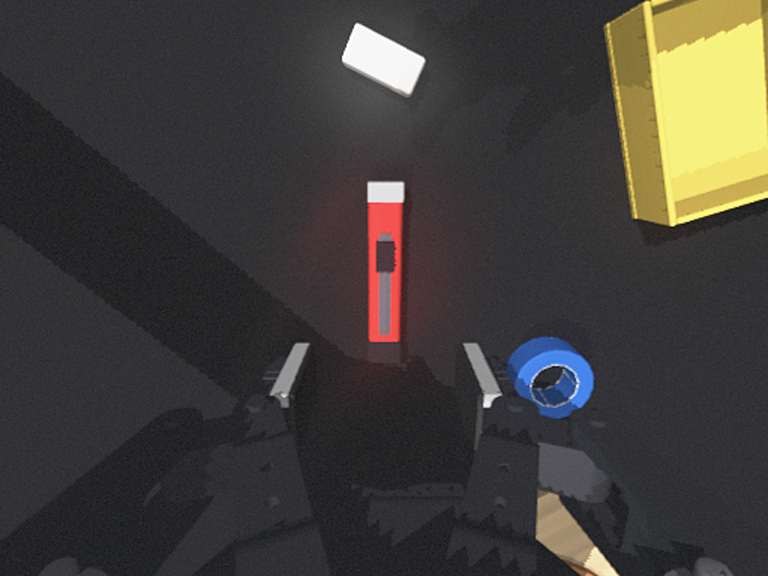

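```bash
python3 -c "
from h import *
delta(.3910,-.2355,.004,60.3)"
```

```text
shift mm [ -1.9  -0.9 136.3] spin -0.001 rad | now ang 60.22 pos [ 0.3927 -0.2342  0.1403] q6 -15.9 F [ 1.1 -0.9 -0.1] w 0.0511 t 2.35
```

>>> move_arm(moves=[[-2,-0.9,40,0],[-2,-0.9,80,0],[-2,-0.9,115,0],[-2,-0.9,130,0],[-2,-0.9,136,0],[-2,-0.9,136,0],[-2,-0.9,136,0]])

```text
time_s: 3.05
position: [0.3915, -0.2351, 0.0049]
tool_rot: [[0.496, 0.869, 0.001], [0.869, -0.496, -0.001], [-0.0, 0.002, -1.0]]
ft_force: [-0.0, 1.2, -0.4]
grip_width: 0.0515
```

>>> move_arm(moves=[[0,0,0,0],[0,0,0,0],[0,0,0,0],[0,0,0,0],[0,0,0,0],[0,0,0,0],[0,0,0,0]], grip=1, grip_force=40)

```text
time_s: 3.75
position: [0.3915, -0.2347, 0.0049]
tool_rot: [[0.495, 0.869, 0.001], [0.869, -0.495, -0.001], [-0.001, 0.002, -1.0]]
ft_force: [-1.2, -0.3, 5.6]
grip_width: 0.0209
```

>>> move_arm(moves=[[0,0,-15,0],[0,0,-50,0],[0,0,-90,0],[0,0,-90,0]])

```text
time_s: 4.15
position: [0.3928, -0.2357, 0.0983]
tool_rot: [[0.495, 0.869, 0.006], [0.869, -0.495, -0.007], [-0.003, 0.009, -1.0]]
ft_force: [0.3, -0.2, -1.9]
grip_width: 0.0209
```

```bash
python3 - <<'E'
from h import *
o,im=wl("pics/w2.png")
delta(.608,-.0115,.09,101.7)
E
```

```text
shift mm [301.1  77.1   6. ] spin -0.722 rad | now ang 60.34 pos [ 0.392 -0.235  0.096] q6 -16.2 F [-0.9  0.5 -2.2] w 0.021 t 4.2
```

View pics/w2.png

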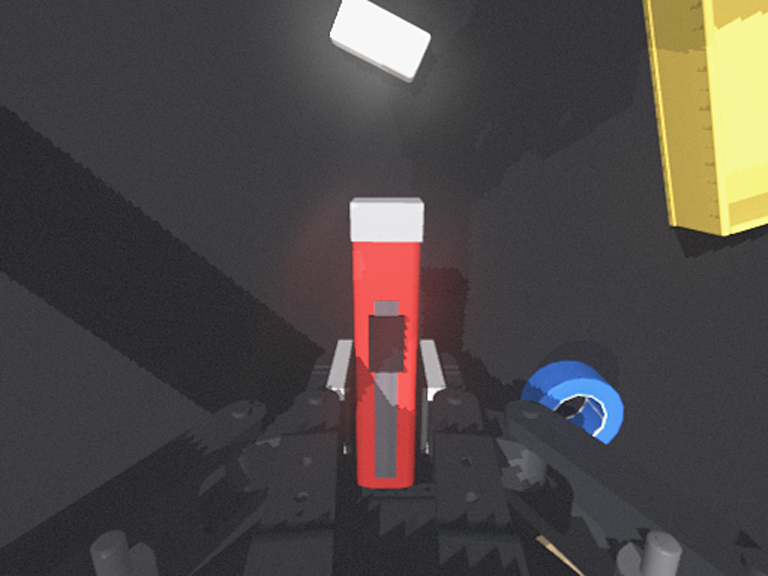

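>>> move_arm(moves=[[60,10,-34,-0.1],[301,77,-34,-0.722],[301,77,-34,-0.722],[301,77,-34,-0.722],[301,77,-34,-0.722],[301,77,-34,-0.722],[301,77,-34,-0.722],[301,77,-34,-0.722],[301,77,-34,-0.722],[301,77,-34,-0.722],[301,77,-34,-0.722],[301,77,-34,-0.722]])

```text
time_s: 5.4
position: [0.6068, -0.0117, 0.1281]
tool_rot: [[-0.201, 0.98, -0.0], [0.98, 0.201, -0.0], [-0.0, -0.0, -1.0]]
ft_force: [0.1, -0.6, -0.1]
grip_width: 0.0208
```

```bash
python3 - <<'E'
from h import *
o,im=wl("pics/w3.png")
save(env.get_image("top"),"pics/t3.png")
for d in env.silhouettes("top","tray")[:1]:
    r=cv2.minAreaRect(np.argwhere(d["region"])[:,::-1].astype(np.float32)); print(d["conf"],r)
delta(.608,-.0115,.015,101.7)
E
```

```text
0.76 ((295.1000061035156, 153.8000030517578), (12.521981239318848, 25.491178512573242), 26.56505012512207)
shift mm [ -0.4   0.9 113.2] spin -0.001 rad | now ang 101.66 pos [ 0.607  -0.0113  0.1282] q6 -23.9 F [-1.   0.1 -0.7] w 0.0208 t 5.55
```

View pics/w3.png

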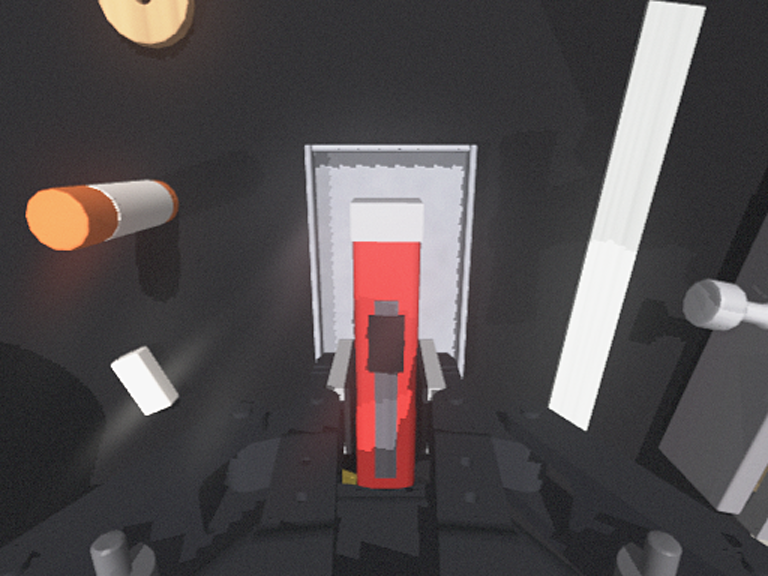

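View pics/t3.png

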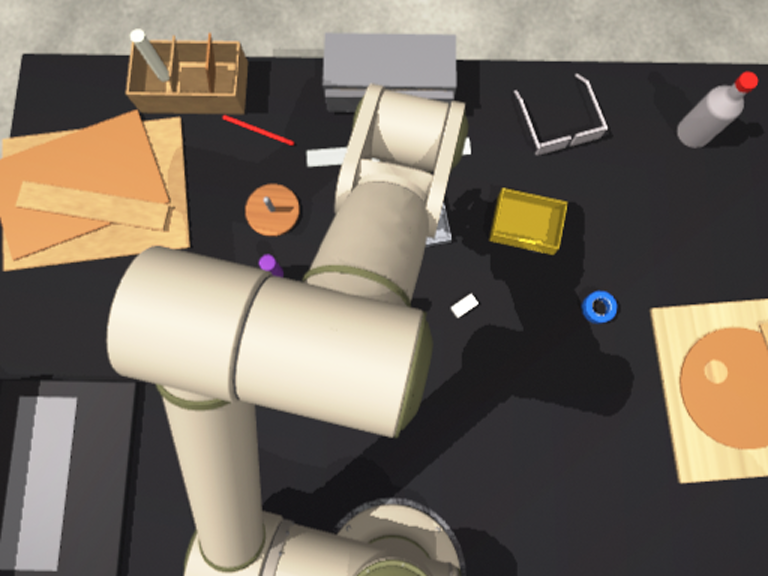

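```bash
python3 - <<'E'
from h import *
o=env.observe()
P=[onz("wrist",((y+.5)/1.5-.5,(x+.5)/1.5-.5),z,o) for x,y,z in [(305,146,.018),(476,146,.018),(463,376,.018),(315,362,.018),(351,199,.13),(424,199,.13)]]
for p in P: print(np.round(p,4), np.round(o["tool_rot"].T@(p-o["position"])*1000,1))
E
```

```text
[0.5457 0.0573 0.018 ] [ 79.6 -46.3 110.1]
[0.6424 0.0772 0.018 ] [ 79.5  52.5 110.2]
[ 0.6728 -0.0683  0.018 ] [-69.1  52.9 110.2]
[ 0.5725 -0.0781  0.018 ] [-58.5 -47.3 110.1]
[0.5838 0.0449 0.13  ] [ 59.7 -11.4  -1.9]
[0.6077 0.0498 0.13  ] [59.7 13.  -1.8]
```

>>> move_arm(moves=[[0,3,40,0],[0,3,75,0],[0,3,100,0],[0,3,112,0],[0,3,117.5,0],[0,3,118,0],[0,3,118,0],[0,3,118,0]])

```text
time_s: 6.35
position: [0.6107, -0.0104, 0.0112]
tool_rot: [[-0.203, 0.979, 0.002], [0.979, 0.203, -0.0], [-0.001, 0.002, -1.0]]
ft_force: [-0.1, -0.5, -0.4]
grip_width: 0.0215
```

>>> move_arm(moves=[[0,0,0,0],[0,0,0,0],[0,0,0,0],[0,0,0,0],[0,0,0,0]], grip=0.5)

```text
time_s: 6.85
position: [0.6101, -0.0103, 0.0101]
tool_rot: [[-0.203, 0.979, 0.0], [0.979, 0.203, -0.0], [-0.0, 0.0, -1.0]]
ft_force: [0.2, 0.7, -0.2]
grip_width: 0.043
```

>>> move_arm(moves=[[0,0,-20,0],[0,0,-60,0],[0,0,-110,0],[0,0,-130,0],[0,0,-130,0]])

```text
time_s: 7.35
position: [0.6114, -0.0105, 0.1436]
tool_rot: [[-0.203, 0.979, 0.007], [0.979, 0.203, -0.001], [-0.003, 0.006, -1.0]]
ft_force: [-0.1, -0.6, -0.2]
grip_width: 0.0426
```

```bash
python3 - <<'E'
from h import *
o,im=wl("pics/w4.png")
for n,ang in (("a",45),):
    delta(.455,.0055,.17,ang)
print(o["q"])
E
```

```text
shift mm [  47.  -148.9  -29.3] spin 0.989 rad | now ang 101.69 pos [ 0.6104 -0.0104  0.1411] q6 -23.8 F [-1.4  0.1 -0.5] w 0.0425 t 7.4
[-1.20654709e+01  3.18277298e+01  7.22772455e+01  1.13878449e-03
  7.55049798e+01 -2.37595934e+01]
```

View pics/w4.png

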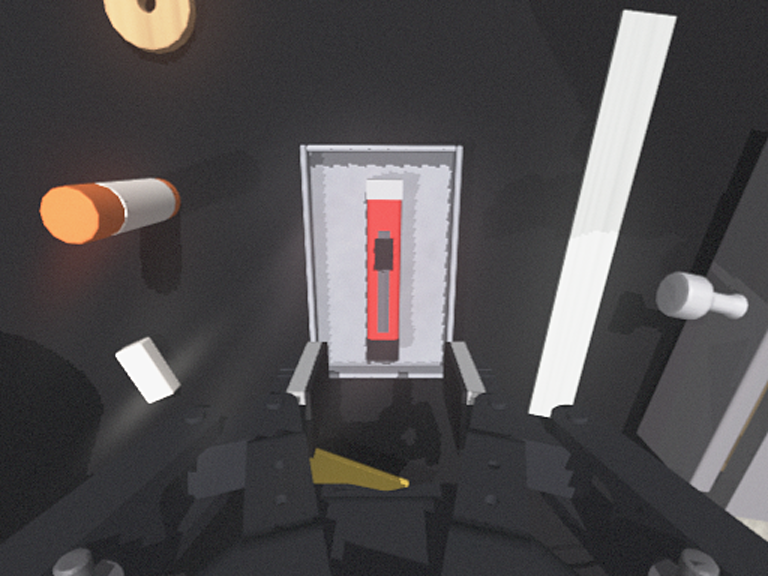

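```bash
python3 - <<'E'
from h import *
delta(.455,.0055,.17,78.4)
E
```

```text
shift mm [  47.  -148.9  -29.3] spin 0.406 rad | now ang 101.69 pos [ 0.6104 -0.0104  0.1411] q6 -23.8 F [-1.4  0.1 -0.5] w 0.0425 t 7.4
```

>>> move_arm(moves=[[20,-40,-29,0.1],[47,-149,-29,0.406],[47,-149,-29,0.406],[47,-149,-29,0.406],[47,-149,-29,0.406],[47,-149,-29,0.406],[47,-149,-29,0.406],[47,-149,-29,0.406]], grip=0.3)

```text
time_s: 8.2
position: [0.4554, 0.0054, 0.1685]
tool_rot: [[0.2, 0.98, -0.001], [0.98, -0.2, 0.0], [0.0, -0.001, -1.0]]
ft_force: [0.4, -1.1, -0.2]
grip_width: 0.0596
```

```bash
python3 - <<'E'
from h import *
o,im=wl("pics/w5.png")
for d in env.tip_of("wrist","glue_orange")[:2]: print(d["conf"],d["point"],np.round(onz("wrist",d["point"],0,o),4))
delta(.455,.0055,.05,78.4)
E
```

```text
0.9 [172.6, 254.1] [0.4525 0.0048 0.    ]
shift mm [ 0.000e+00 -1.000e-01  1.186e+02] spin 0.001 rad | now ang 78.44 pos [0.4552 0.0054 0.1686] q6 -2.7 F [-0.  -0.   0.3] w 0.0601 t 8.3
```

View pics/w5.png

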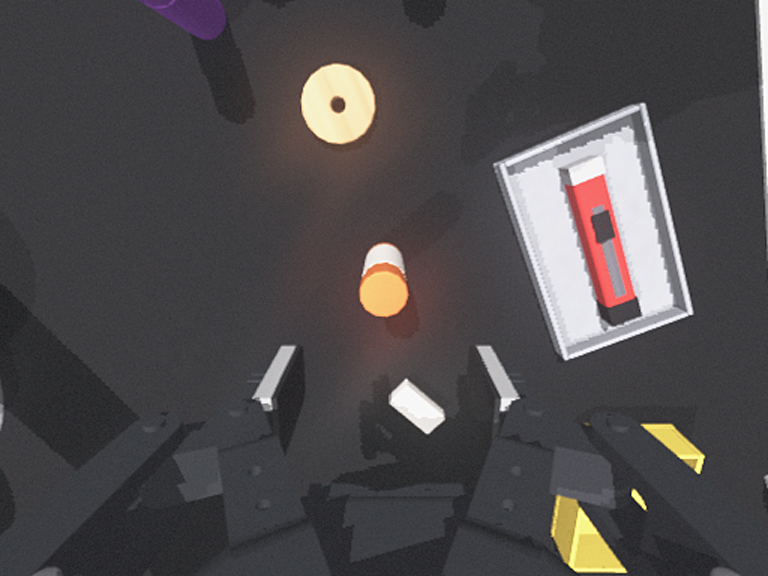

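>>> move_arm(moves=[[0,-1.5,40,0],[0,-1.5,80,0],[0,-1.5,110,0],[0,-1.5,118,0],[0,-1.5,118,0],[0,-1.5,118,0]])

```text
time_s: 8.9
position: [0.4541, 0.0056, 0.0521]
tool_rot: [[0.201, 0.98, 0.002], [0.98, -0.201, -0.0], [-0.0, 0.002, -1.0]]
ft_force: [0.0, 0.3, 0.1]
grip_width: 0.0596
```

>>> move_arm(moves=[[0,0,0,0],[0,0,0,0],[0,0,0,0],[0,0,0,0],[0,0,0,0],[0,0,0,0],[0,0,0,0]], grip=1, grip_force=40)

```text
time_s: 9.6
position: [0.4538, 0.0057, 0.0521]
tool_rot: [[0.201, 0.98, 0.002], [0.98, -0.201, -0.001], [-0.0, 0.002, -1.0]]
ft_force: [-1.4, 0.1, 7.8]
grip_width: 0.0271
```

>>> move_arm(moves=[[0,0,-15,0],[0,0,-50,0],[0,0,-90,0],[0,0,-100,0],[0,0,-100,0]])

```text
time_s: 10.1
position: [0.4538, 0.0057, 0.1525]
tool_rot: [[0.201, 0.98, 0.004], [0.98, -0.201, -0.001], [-0.0, 0.004, -1.0]]
ft_force: [-0.2, 0.3, 0.2]
grip_width: 0.027
```

```bash
python3 - <<'E'
from h import *
o,im=wl("pics/w6.png")
# caddy y axis (yaw -11.6): (sin11.6, cos11.6)
u=np.array([np.sin(np.radians(11.6)),np.cos(np.radians(11.6))])
for s in (-.027,.027):
    p=np.array([.612,-.2375])+s*u; print(p); delta(p[0],p[1],.17,78.4)
E
```

```text
[ 0.6065709  -0.26394853]
shift mm [-233.5  204.5  -18.8] spin 0.0 rad | now ang 78.43 pos [0.4531 0.0059 0.1511] q6 -2.7 F [ 0.3 -0.1 -0.6] w 0.0268 t 10.15
[ 0.6174291  -0.21105147]
shift mm [-179.5  204.5  -18.8] spin 0.0 rad | now ang 78.43 pos [0.4531 0.0059 0.1511] q6 -2.7 F [ 0.3 -0.1 -0.6] w 0.0268 t 10.15
```

View pics/w6.png

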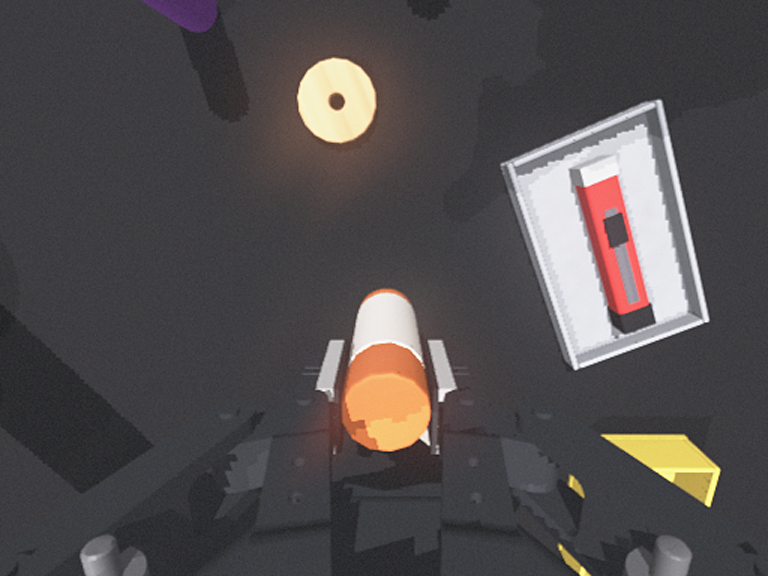

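>>> move_arm(moves=[[-40,35,-19,0],[-233,204,-19,0],[-233,204,-19,0],[-233,204,-19,0],[-233,204,-19,0],[-233,204,-19,0],[-233,204,-19,0],[-233,204,-19,0],[-233,204,-19,0],[-233,204,-19,0]])

```text
time_s: 11.15
position: [0.6058, -0.2621, 0.1694]
tool_rot: [[0.2, 0.98, -0.001], [0.98, -0.2, 0.001], [0.001, -0.001, -1.0]]
ft_force: [0.9, 0.1, -0.7]
grip_width: 0.0272
```

```bash
python3 - <<'E'
from h import *
o,im=wl("pics/w7.png")
delta(.6066,-.264,.057,78.4)
E
```

```text
shift mm [ -1.8   1.1 112.9] spin 0.002 rad | now ang 78.49 pos [ 0.606  -0.2621  0.1699] q6 -22.1 F [-0.4  0.8 -0.2] w 0.027 t 11.2
```

View pics/w7.png

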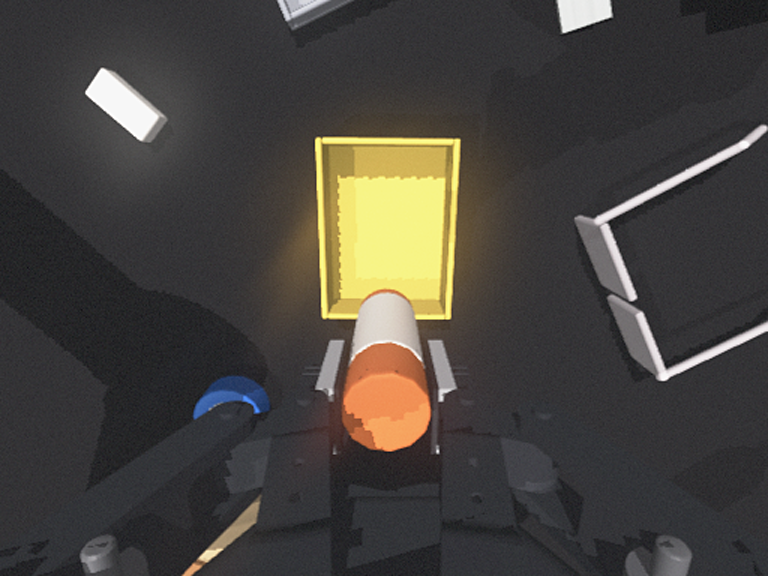

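```bash
python3 - <<'E'
from h import *
o=env.observe()
P=[onz("wrist",((y+.5)/1.5-.5,(x+.5)/1.5-.5),.04,o) for x,y in [(316,138),(461,139),(450,318),(322,318)]]
for p in P: print(np.round(p,4), np.round(o["tool_rot"].T@(p-o["position"])*1000,1))
print(np.mean(P,0))
E
```

```text
[ 0.5812 -0.1703  0.04  ] [ 85.  -42.5 130. ]
[ 0.6691 -0.1888  0.04  ] [ 84.3  47.3 129.9]
[ 0.6438 -0.3049  0.04  ] [-34.4  45.7 129.9]
[ 0.5558 -0.2869  0.04  ] [-34.3 -44.1 129.9]
[ 0.61248405 -0.23772145  0.04      ]
```

>>> move_arm(moves=[[-2,1.6,35,0],[-2,1.6,70,0],[-2,1.6,98,0],[-2,1.6,108,0],[-2,1.6,112.5,0],[-2,1.6,112.5,0],[-2,1.6,112.5,0]])

```text
time_s: 11.9
position: [0.6081, -0.2659, 0.0592]
tool_rot: [[0.2, 0.98, 0.002], [0.98, -0.2, -0.002], [-0.001, 0.003, -1.0]]
ft_force: [0.1, -1.1, -0.1]
grip_width: 0.0267
```

>>> move_arm(moves=[[0,0,0,0],[0,0,0,0],[0,0,0,0],[0,0,0,0],[0,0,0,0],[0,0,0,0]], grip=0.3)

```text
time_s: 12.5
position: [0.6075, -0.2657, 0.0575]
tool_rot: [[0.201, 0.98, -0.0], [0.98, -0.201, 0.0], [0.0, -0.0, -1.0]]
ft_force: [0.4, 0.7, -0.4]
grip_width: 0.06
```

>>> move_arm(moves=[[0,0,-15,0],[0,0,-50,0],[0,0,-95,0],[0,0,-130,0],[0,0,-130,0],[0,0,-130,0]])

```text
time_s: 13.1
position: [0.6074, -0.2656, 0.1878]
tool_rot: [[0.201, 0.98, 0.001], [0.98, -0.201, -0.0], [-0.0, 0.001, -1.0]]
ft_force: [0.7, 0.5, 0.1]
grip_width: 0.0598
```

```bash
python3 - <<'E'
from h import *
o,im=wl("pics/w8.png")
delta(.421,.2505,.19,78.4)
E
```

```text
shift mm [ 468.1 -285.8   -2.8] spin 0.0 rad | now ang 78.42 pos [ 0.6071 -0.2654  0.1865] q6 -22.3 F [ 0.1 -0.3 -0.8] w 0.0599 t 13.15
```

View pics/w8.png

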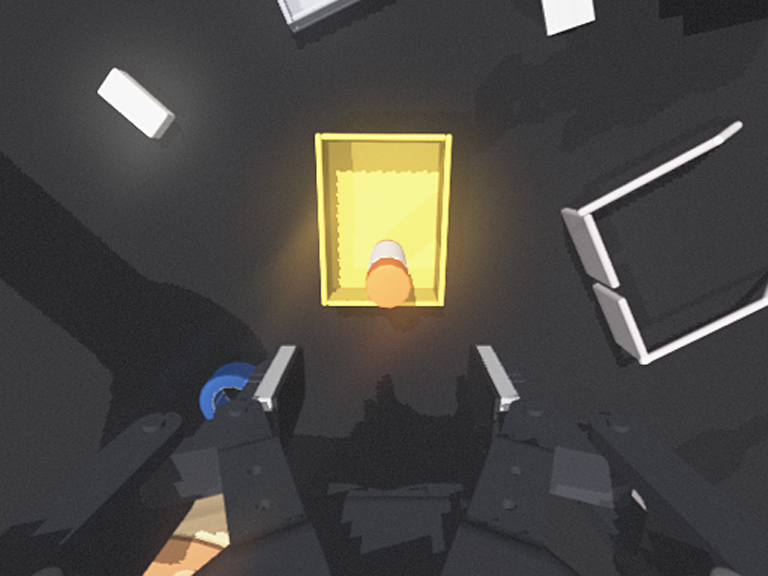

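>>> move_arm(moves=[[468,-286,-5,0],[468,-286,-5,0],[468,-286,-5,0],[468,-286,-5,0],[468,-286,-5,0],[468,-286,-5,0],[468,-286,-5,0],[468,-286,-5,0],[468,-286,-5,0],[468,-286,-5,0],[468,-286,-5,0],[468,-286,-5,0],[468,-286,-5,0],[468,-286,-5,0]])

```text
time_s: 14.55
position: [0.4213, 0.2493, 0.1917]
tool_rot: [[0.202, 0.979, -0.002], [0.979, -0.202, -0.001], [-0.001, -0.001, -1.0]]
ft_force: [-0.0, 0.3, -0.5]
grip_width: 0.0597
```

```bash
python3 - <<'E'
from h import *
o,im=wl("pics/w9.png")
for d in env.tip_of("wrist","glue_green")[:4]: print(d["conf"],d["point"],np.round(onz("wrist",d["point"],0,o),4))
for n in ("tape_brown",):
  for d in env.tip_of("wrist",n)[:4]: print(n,d["conf"],d["point"],np.round(onz("wrist",d["point"],0,o),4))
delta(.421,.2505,.05,78.4)
E
```

```text
0.95 [167.9, 257.2] [0.4218 0.2483 0.    ]
0.93 [219.1, 231.9] [0.3758 0.1883 0.    ]
0.59 [176.3, 331.4] [0.5099 0.2193 0.    ]
tape_brown 0.72 [69.3, 278.8] [0.468  0.3532 0.    ]
tape_brown 0.68 [93.8, 177.8] [0.3505 0.3511 0.    ]
tape_brown 0.6 [170.1, 180.8] [0.3289 0.2646 0.    ]
shift mm [  1.3  -0.9 142.2] spin -0.002 rad | now ang 78.3 pos [0.4217 0.2491 0.1922] q6 28.4 F [ 0.6 -0.1 -0. ] w 0.0599 t 14.7
```

View pics/w9.png

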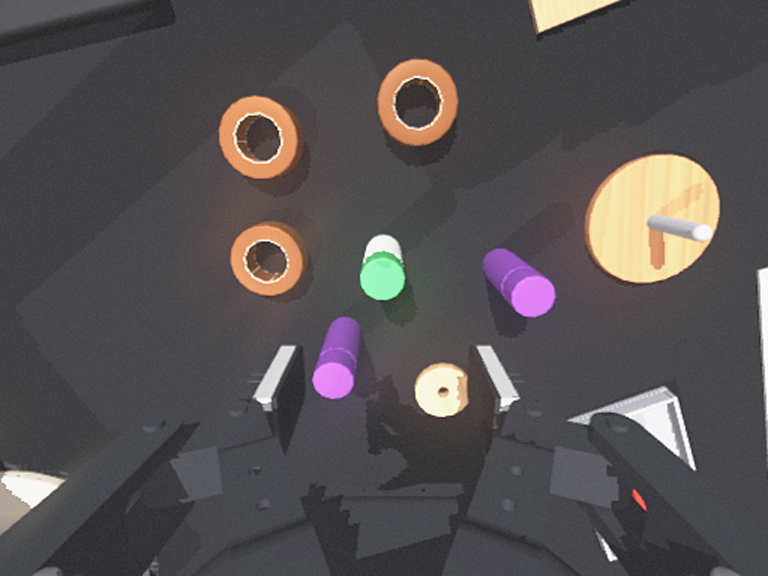

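The green-capped stick is at (382,276). The purple ones at (333,380) and (532,295) are look-alikes and stay. There are three brown rolls: (417,102) at 0.586 m from the base, (260,137) at 0.496 m and (268,258) at 0.422 m. The first is the farthest, so it is the one to take.

>>> move_arm(moves=[[0.5,-0.5,45,0],[0.5,-0.5,90,0],[0.5,-0.5,125,0],[0.5,-0.5,138,0],[0.5,-0.5,142,0],[0.5,-0.5,142,0],[0.5,-0.5,142,0]])

```text
time_s: 15.4
position: [0.4215, 0.2507, 0.0514]
tool_rot: [[0.201, 0.98, 0.002], [0.98, -0.201, 0.001], [0.001, 0.002, -1.0]]
ft_force: [-0.3, -0.0, 0.3]
grip_width: 0.0598
```

>>> move_arm(moves=[[0,0,0,0],[0,0,0,0],[0,0,0,0],[0,0,0,0],[0,0,0,0],[0,0,0,0],[0,0,0,0]], grip=1, grip_force=40)

```text
time_s: 16.1
position: [0.421, 0.2509, 0.0512]
tool_rot: [[0.2, 0.98, 0.001], [0.98, -0.2, 0.0], [0.001, 0.001, -1.0]]
ft_force: [-1.1, 0.3, 5.6]
grip_width: 0.0272
```

>>> move_arm(moves=[[0,0,-15,0],[0,0,-50,0],[0,0,-95,0],[0,0,-140,0],[0,0,-140,0],[0,0,-140,0]])

```text
time_s: 16.7
position: [0.4208, 0.2508, 0.191]
tool_rot: [[0.2, 0.98, 0.002], [0.98, -0.2, 0.0], [0.001, 0.001, -1.0]]
ft_force: [0.7, -0.4, -0.6]
grip_width: 0.0269
```

```bash
python3 - <<'E'
from h import *
o,im=wl("pics/w10.png")
delta(.6178,-.2113,.19,78.4)
E
```

```text
shift mm [-4.130e+02  2.862e+02 -2.000e-01] spin 0.0 rad | now ang 78.43 pos [0.4203 0.2507 0.1899] q6 28.5 F [-1.2  0.4 -1.4] w 0.0269 t 16.75
```

View pics/w10.png

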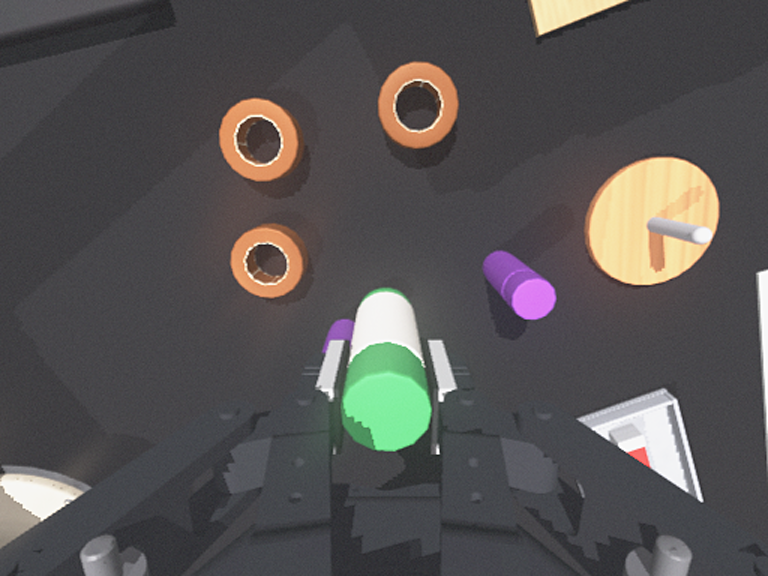

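>>> move_arm(moves=[[-413,286,0,0],[-413,286,0,0],[-413,286,0,0],[-413,286,0,0],[-413,286,0,0],[-413,286,0,0],[-413,286,0,0],[-413,286,0,0],[-413,286,0,0],[-413,286,0,0],[-413,286,0,0],[-413,286,0,0],[-413,286,0,0],[-413,286,0,0]])

```text
time_s: 18.15
position: [0.6178, -0.2098, 0.1903]
tool_rot: [[0.199, 0.98, -0.001], [0.98, -0.199, 0.001], [0.0, -0.001, -1.0]]
ft_force: [0.9, -0.2, 0.7]
grip_width: 0.0273
```

```bash
python3 - <<'E'
from h import *
o,im=wl("pics/w11.png")
delta(.6178,-.2113,.0568,78.4)
E
```

```text
shift mm [ -1.5   0.2 133.8] spin 0.002 rad | now ang 78.51 pos [ 0.6179 -0.2099  0.1906] q6 -17.6 F [-0.5  0.3  0.2] w 0.0272 t 18.2
```

View pics/w11.png

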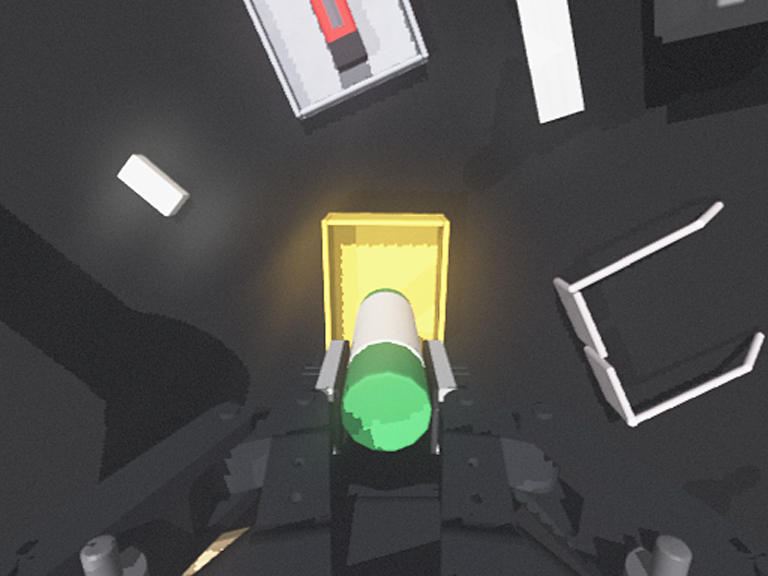

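>>> move_arm(moves=[[-1.5,0.2,40,0],[-1.5,0.2,80,0],[-1.5,0.2,112,0],[-1.5,0.2,127,0],[-1.5,0.2,133.5,0],[-1.5,0.2,133.5,0],[-1.5,0.2,133.5,0]])

```text
time_s: 18.9
position: [0.6185, -0.2126, 0.0583]
tool_rot: [[0.2, 0.98, 0.002], [0.98, -0.2, -0.001], [-0.001, 0.002, -1.0]]
ft_force: [0.1, -0.1, -0.6]
grip_width: 0.0269
```

>>> move_arm(moves=[[0,0,0,0],[0,0,0,0],[0,0,0,0],[0,0,0,0],[0,0,0,0],[0,0,0,0]], grip=0.3)

```text
time_s: 19.5
position: [0.618, -0.2127, 0.057]
tool_rot: [[0.201, 0.98, 0.0], [0.98, -0.201, -0.0], [-0.0, 0.0, -1.0]]
ft_force: [0.2, -0.3, -0.2]
grip_width: 0.0597
```

>>> move_arm(moves=[[0,0,-15,0],[0,0,-50,0],[0,0,-95,0],[0,0,-130,0],[0,0,-130,0],[0,0,-130,0]])

```text
time_s: 20.1
position: [0.618, -0.2127, 0.1873]
tool_rot: [[0.201, 0.98, 0.001], [0.98, -0.201, -0.0], [-0.0, 0.001, -1.0]]
ft_force: [0.8, 0.1, -0.3]
grip_width: 0.0596
```

```bash
python3 - <<'E'
from h import *
o,im=wl("pics/w12.png")
delta(.467,.352,.19,78.4)
delta(.467,.352,.19,60)
E
```

```text
shift mm [ 522.8 -260.8   -3.3] spin 0.0 rad | now ang 78.43 pos [ 0.6176 -0.2125  0.186 ] q6 -17.8 F [-0.2  0.2 -0.7] w 0.0598 t 20.15
shift mm [ 522.8 -260.8   -3.3] spin 0.322 rad | now ang 78.43 pos [ 0.6176 -0.2125  0.186 ] q6 -17.8 F [-0.2  0.2 -0.7] w 0.0598 t 20.15
```

View pics/w12.png

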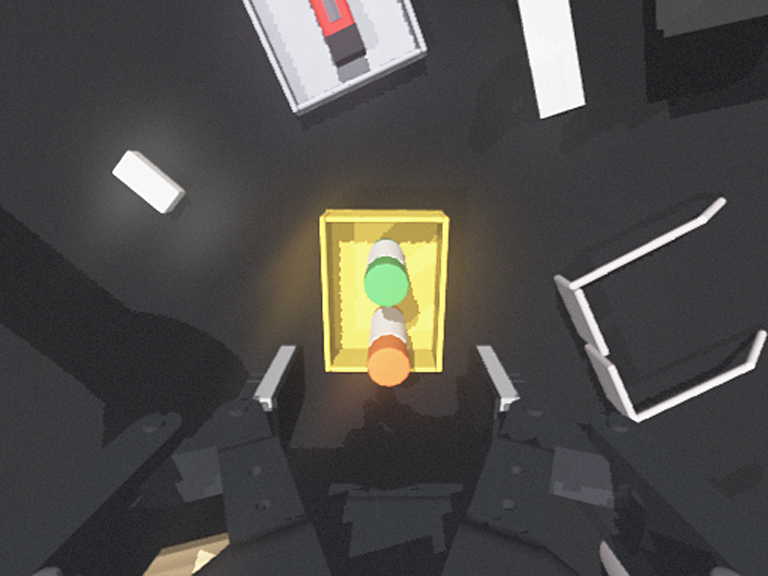

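>>> move_arm(moves=[[523,-261,-3,0],[523,-261,-3,0],[523,-261,-3,0],[523,-261,-3,0],[523,-261,-3,0],[523,-261,-3,0],[523,-261,-3,0],[523,-261,-3,0],[523,-261,-3,0],[523,-261,-3,0],[523,-261,-3,0],[523,-261,30,0],[523,-261,47,0],[523,-261,47,0],[523,-261,47,0],[523,-261,47,0]], grip=0)

```text
time_s: 21.75
position: [0.4679, 0.3515, 0.1408]
tool_rot: [[0.202, 0.979, 0.001], [0.979, -0.202, 0.0], [0.001, 0.001, -1.0]]
ft_force: [-0.9, 0.0, -0.4]
grip_width: 0.0855
```

```bash
cat >> h.py <<'E'
def ring(im,o,lo,hi,z):
    hsv=cv2.cvtColor(im,cv2.COLOR_RGB2HSV); m=cv2.inRange(hsv,lo,hi)
    return m
E
python3 - <<'E'
from h import *
o,im=wl("pics/w13.png")
for d in env.silhouettes("wrist","tape_brown")[:4]:
    r=d["region"].astype(np.uint8); c,_=cv2.findContours(r,0,2); c=max(c,key=cv2.contourArea)
    e=cv2.fitEllipse(c); print(d["conf"],np.round(e[0],1),np.round(e[1],1),np.round(onz("wrist",e[0][::-1],.012,o),4))
for d in env.tip_of("wrist","tape_brown")[:4]: print(d["conf"],d["point"],np.round(onz("wrist",d["point"],0,o),4))
delta(.467,.352,.004,78.4)
E
```

```text
0.75 [143.8 203.2] [55.3 61.9] [0.3488 0.3514 0.012 ]
0.63 [252.6 181.8] [55.1 57. ] [0.4641 0.351  0.012 ]
0.47 [171.8 286.5] [ 7.  48.4] [0.3482 0.2486 0.012 ]
0.65 [174.9, 256.1] [0.4684 0.3545 0.    ]
0.63 [201.9, 152.2] [0.3523 0.3478 0.    ]
shift mm [ 1.000e-01 -1.000e+00  1.369e+02] spin -0.001 rad | now ang 78.37 pos [0.4678 0.3516 0.1409] q6 37.0 F [ 0.1 -1.  -0.6] w 0.0853 t 21.9
```

View pics/w13.png

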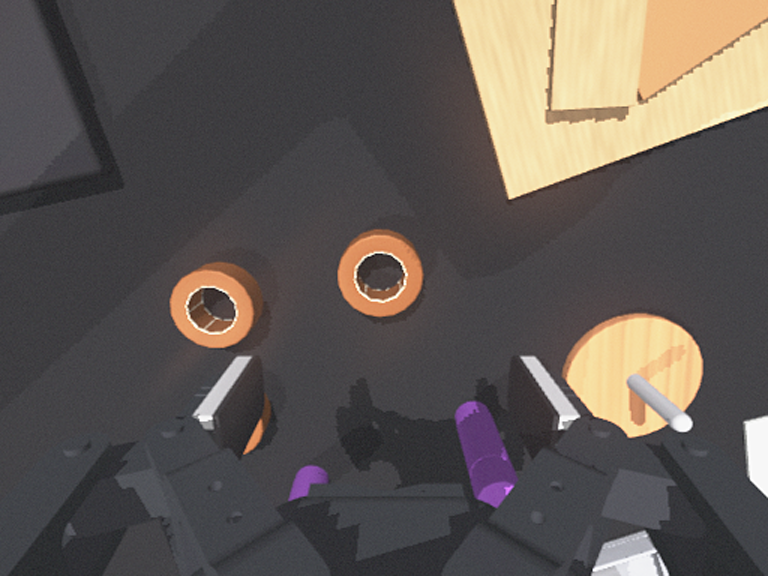

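>>> move_arm(moves=[[0,-2.5,45,0],[0,-2.5,90,0],[0,-2.5,122,0],[0,-2.5,134,0],[0,-2.5,138,0],[0,-2.5,138,0],[0,-2.5,138,0]])

```text
time_s: 22.6
position: [0.4657, 0.3529, 0.0037]
tool_rot: [[0.201, 0.98, 0.003], [0.98, -0.201, 0.001], [0.002, 0.002, -1.0]]
ft_force: [-0.8, -0.6, -0.2]
grip_width: 0.0852
```

>>> move_arm(moves=[[0,0,0,0],[0,0,0,0],[0,0,0,0],[0,0,0,0],[0,0,0,0],[0,0,0,0],[0,0,0,0]], grip=1, grip_force=40)

```text
time_s: 23.3
position: [0.4652, 0.3527, 0.0034]
tool_rot: [[0.201, 0.98, 0.002], [0.98, -0.201, 0.001], [0.001, 0.001, -1.0]]
ft_force: [-2.2, -1.7, 7.9]
grip_width: 0.0547
```

>>> move_arm(moves=[[0,0,-15,0],[0,0,-50,0],[0,0,-95,0],[0,0,-140,0],[0,0,-140,0],[0,0,-140,0]])

```text
time_s: 23.9
position: [0.4648, 0.3526, 0.1428]
tool_rot: [[0.201, 0.98, 0.002], [0.98, -0.201, 0.001], [0.001, 0.001, -1.0]]
ft_force: [0.6, -0.1, -1.1]
grip_width: 0.0549
```

```bash
python3 - <<'E'
from h import *
o,im=wl("pics/w14.png")
delta(.636,.2395,.14,78.4)
E
```

```text
shift mm [-76.1 190.9   1.3] spin 0.0 rad | now ang 78.42 pos [0.4643 0.3523 0.1414] q6 37.1 F [ 0.6 -1.  -1.1] w 0.0551 t 23.95
```

View pics/w14.png

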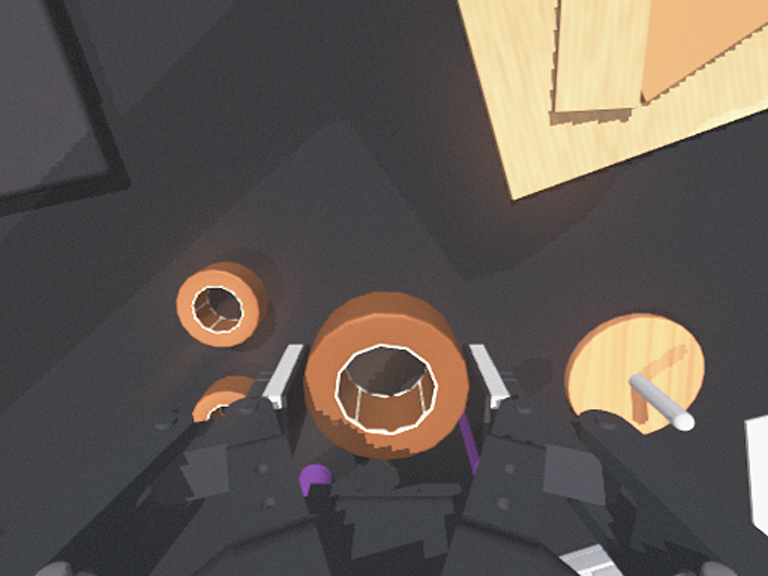

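```bash
python3 - <<'E'
from h import *
o=env.observe()
f=lambda x,y,z: onz("wrist",((y+.5)/1.5-.5,(x+.5)/1.5-.5),z,o)
print("post top",f(684,424,.066),"base disc",f(635,374,.01), "post foot",f(634,382,.01))
z=o["position"][2]+.0206
p=f(387,387,z); print("roll rel", o["tool_rot"].T@(p-o["position"])*1000)
E
```

```text
post top [0.62645891 0.23502898 0.066     ] base disc [0.62865555 0.23773625 0.01      ] post foot [0.62771918 0.23116989 0.01      ]
roll rel [  0.03628626   0.9210534  -20.60084706]
```

```bash
python3 - <<'E'
from h import *
delta(.614,.159,.14,78.4)
E
```

```text
shift mm [-159.3  185.5    1.4] spin 0.0 rad | now ang 78.42 pos [0.4643 0.3523 0.1414] q6 37.1 F [ 0.6 -1.  -1.1] w 0.0551 t 23.95
```

>>> move_arm(moves=[[-30,40,0,0],[-159,185,0,0],[-159,185,0,0],[-159,185,0,0],[-159,185,0,0],[-159,185,0,0],[-159,185,0,0],[-159,185,0,0],[-159,185,0,0]])

```text
time_s: 24.85
position: [0.6133, 0.1608, 0.1416]
tool_rot: [[0.199, 0.98, -0.001], [0.98, -0.199, 0.0], [-0.0, -0.001, -1.0]]
ft_force: [-0.1, -0.3, -1.4]
grip_width: 0.0549
```

```bash
python3 - <<'E'
from h import *
o,im=wl("pics/w15.png")
for d in env.tip_of("wrist","spindle")[:2]: print(d["conf"],d["point"],np.round(onz("wrist",d["point"],0,o),4))
for d in env.silhouettes("wrist","spindle")[:2]: print(d["conf"],d["point"])
delta(.63,.237,.14,78.4)
E
```

```text
0.68 [105.9, 260.1] [0.6312 0.231  0.    ]
0.65 [105.2, 259.9]
shift mm [78.2  0.7  2.1] spin 0.002 rad | now ang 78.5 pos [0.6137 0.1605 0.1421] q6 15.5 F [ 0.2 -0.5 -1. ] w 0.0556 t 25.0
```

View pics/w15.png

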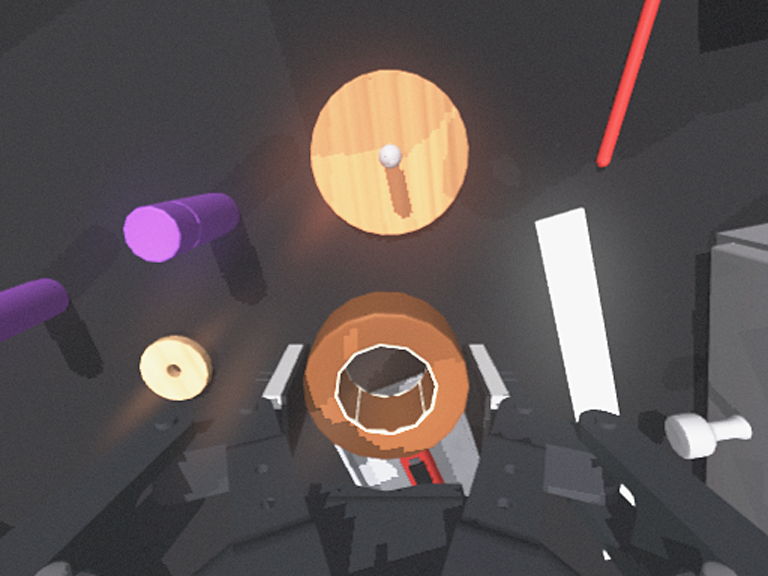

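```bash
python3 - <<'E'
from h import *
o=env.observe()
f=lambda x,y,z: onz("wrist",((y+.5)/1.5-.5,(x+.5)/1.5-.5),z,o)
for n,p in (("top",f(390,155,.066)),("disc",f(390,152,.01)),("discedges",(f(390,70,.01)+f(390,235,.01))/2)): print(n,p, o["tool_rot"].T@(p-o["position"])*1000)
z=o["position"][2]+.0206
p=f(387,387,z); print("roll rel", o["tool_rot"].T@(p-o["position"])*1000)
E
```

```text
top [0.63125178 0.23294024 0.066     ] [74.48418285  2.76015595 76.08432918]
disc [0.63227746 0.23500751 0.01      ] [ 76.71555704   3.35584654 132.08425549]
discedges [0.63168633 0.23206133 0.01      ] [ 73.71067672   3.36381199 132.08431665]
roll rel [  0.03568799   0.92102381 -20.60004416]
```

>>> move_arm(moves=[[40,1,0,0],[74.5,2,0,0],[74.5,2,0,0],[74.5,2,0,0],[74.5,2,0,0],[74.5,2,20,0],[74.5,2,40,0],[74.5,2,60,0],[74.5,2,80,0],[74.5,2,80,0]])

```text
time_s: 26.0
position: [0.6297, 0.231, 0.0595]
tool_rot: [[0.202, 0.979, -0.005], [0.979, -0.202, -0.001], [-0.002, -0.005, -1.0]]
ft_force: [0.3, 0.5, -1.8]
grip_width: 0.0553
```

```bash
python3 - <<'E'
from h import *
o,im=wl("pics/w16.png")
delta(.6313,.233,.0145,78.4)
E
```

```text
shift mm [ 1.8  0.4 46.9] spin -0.001 rad | now ang 78.37 pos [0.6306 0.2313 0.0614] q6 21.7 F [ 0.5 -0.3 -0.8] w 0.0548 t 26.05
```

View pics/w16.png

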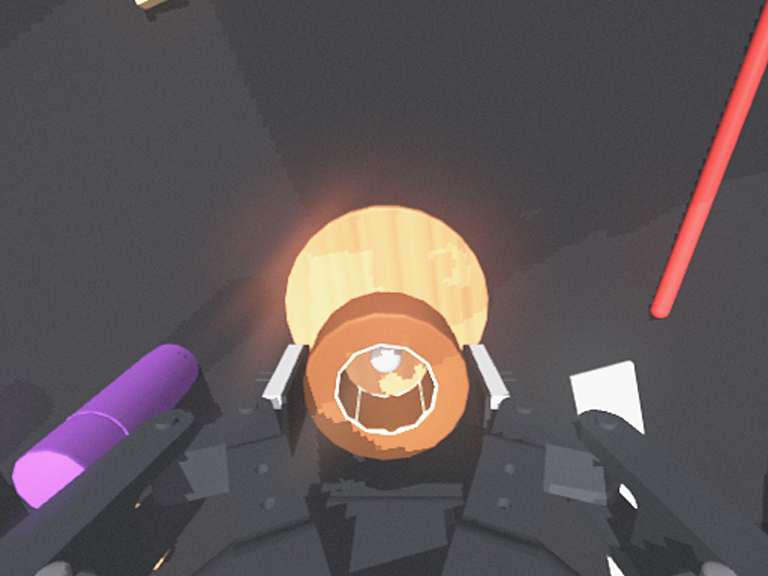

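```bash
python3 - <<'E'
from h import *
o=env.observe()
f=lambda x,y,z: onz("wrist",((y+.5)/1.5-.5,(x+.5)/1.5-.5),z,o)
p=f(387,360,.065); print(p,o["tool_rot"].T@(p-o["position"])*1000)
E
```

```text
[0.63182992 0.23236011 0.065     ] [ 1.26158018  0.98545761 -3.57803496]
```

>>> move_arm(moves=[[1.5,0,15,0],[1.5,0,30,0],[1.5,0,40,0],[1.5,0,45,0],[1.5,0,46.5,0],[1.5,0,46.5,0],[1.5,0,46.5,0]])

```text
time_s: 26.75
position: [0.6316, 0.2338, 0.016]
tool_rot: [[0.201, 0.98, 0.001], [0.98, -0.201, 0.0], [0.0, 0.001, -1.0]]
ft_force: [-0.2, 0.3, -1.0]
grip_width: 0.0549
```

>>> move_arm(moves=[[0,0,0,0],[0,0,0,0],[0,0,0,0],[0,0,0,0],[0,0,0,0],[0,0,0,0]], grip=0)

```text
time_s: 27.35
position: [0.6313, 0.2337, 0.0155]
tool_rot: [[0.201, 0.98, 0.0], [0.98, -0.201, 0.0], [0.0, -0.0, -1.0]]
ft_force: [-0.3, 0.5, 0.3]
grip_width: 0.0854
```

>>> move_arm(moves=[[0,0,-15,0],[0,0,-50,0],[0,0,-95,0],[0,0,-140,0],[0,0,-170,0],[0,0,-170,0],[0,0,-170,0]])

```text
time_s: 28.05
position: [0.6312, 0.2337, 0.1865]
tool_rot: [[0.201, 0.98, 0.001], [0.98, -0.201, 0.0], [0.001, 0.001, -1.0]]
ft_force: [0.2, 0.9, -1.0]
grip_width: 0.0856
```

```bash
python3 - <<'E'
from h import *
o,im=wl("pics/w17.png")
delta(.457,-.3605,.16,78.4)
delta(.457,-.3605,.16,30)
print(o["q"])
E
```

```text
shift mm [-616.9  -51.1   25.4] spin 0.0 rad | now ang 78.43 pos [0.6309 0.2336 0.1851] q6 21.8 F [ 0.1  0.4 -0.2] w 0.0854 t 28.1
shift mm [-616.9  -51.1   25.4] spin 0.845 rad | now ang 78.43 pos [0.6309 0.2336 0.1851] q6 21.8 F [ 0.1  0.4 -0.2] w 0.0854 t 28.1
[1.02637632e+01 3.61654409e+01 5.65822952e+01 1.40286217e-03
 8.71745279e+01 2.18325045e+01]
```

View pics/w17.png

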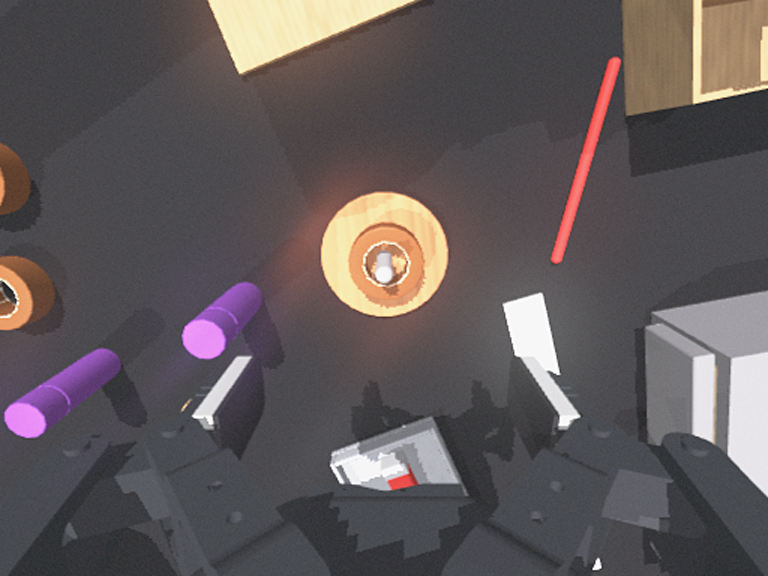

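>>> move_arm(moves=[[-617,-51,0,0],[-617,-51,0,0],[-617,-51,0,0],[-617,-51,0,0],[-617,-51,0,0],[-617,-51,0,0],[-617,-51,0,0],[-617,-51,0,0],[-617,-51,0,0],[-617,-51,0,0],[-617,-51,0,0],[-617,-51,0,0],[-617,-51,0,0],[-617,-51,25,0],[-617,-51,45,0],[-617,-51,45,0],[-617,-51,45,0],[-617,-51,45,0]])

```text
time_s: 29.9
position: [0.4581, -0.3604, 0.1415]
tool_rot: [[0.2, 0.98, 0.001], [0.98, -0.2, -0.001], [-0.001, 0.001, -1.0]]
ft_force: [0.3, 0.1, 0.8]
grip_width: 0.0855
```

```bash
python3 - <<'E'
from h import *
o,im=wl("pics/w18.png")
for d in env.silhouettes("wrist","tape_blue")[:2]:
    r=d["region"].astype(np.uint8); c,_=cv2.findContours(r,0,2); c=max(c,key=cv2.contourArea)
    e=cv2.fitEllipse(c); p=onz("wrist",e[0][::-1],.012,o); print(d["conf"],np.round(e[0],1),np.round(p,4),np.round(o["tool_rot"].T@(p-o["position"])*1000,1))
delta(.457,-.3605,.003,78.4)
E
```

```text
0.93 [254.8 182.4] [ 0.4562 -0.3623  0.012 ] [ -2.1  -1.5 129.5]
shift mm [ -0.   -1.2 138.5] spin 0.001 rad | now ang 78.45 pos [ 0.458  -0.3606  0.1415] q6 -38.3 F [ 0.2 -0.7  0.1] w 0.0858 t 30.0
```

View pics/w18.png

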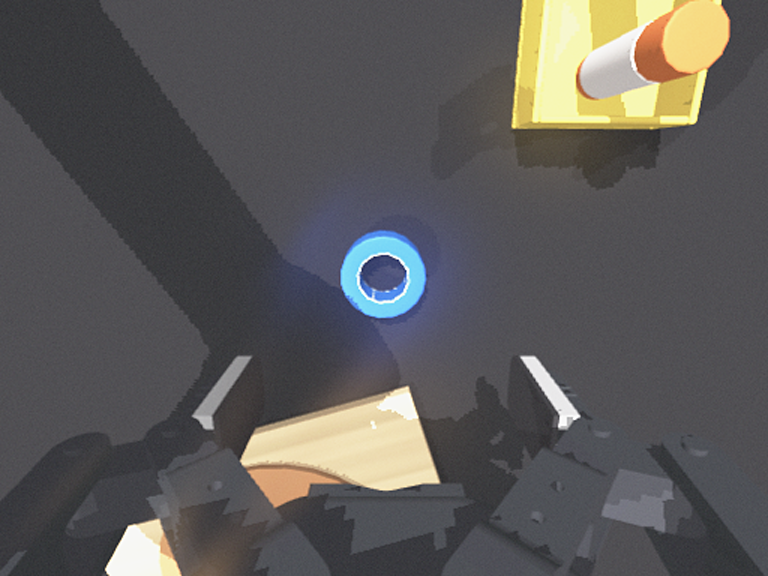

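>>> move_arm(moves=[[-1.5,-1.5,45,0],[-1.5,-1.5,90,0],[-1.5,-1.5,122,0],[-1.5,-1.5,134,0],[-1.5,-1.5,138,0],[-1.5,-1.5,138,0],[-1.5,-1.5,138,0]])

```text
time_s: 30.7
position: [0.4565, -0.3624, 0.0043]
tool_rot: [[0.2, 0.98, 0.002], [0.98, -0.2, -0.002], [-0.002, 0.002, -1.0]]
ft_force: [-0.3, 0.3, 0.2]
grip_width: 0.0855
```

>>> move_arm(moves=[[0,0,0,0],[0,0,0,0],[0,0,0,0],[0,0,0,0],[0,0,0,0],[0,0,0,0],[0,0,0,0]], grip=1, grip_force=40)

```text
time_s: 31.4
position: [0.4561, -0.362, 0.0035]
tool_rot: [[0.2, 0.98, 0.001], [0.98, -0.2, -0.001], [-0.001, 0.001, -1.0]]
ft_force: [-0.5, 0.6, 6.6]
grip_width: 0.0536
```

>>> move_arm(moves=[[0,0,-15,0],[0,0,-50,0],[0,0,-95,0],[0,0,-140,0],[0,0,-160,0],[0,0,-160,0],[0,0,-160,0]])

```text
time_s: 32.1
position: [0.4555, -0.3613, 0.1617]
tool_rot: [[0.201, 0.98, -0.001], [0.98, -0.201, 0.001], [0.001, -0.001, -1.0]]
ft_force: [0.1, 0.1, -1.2]
grip_width: 0.0538
```

```bash
python3 - <<'E'
from h import *
o,im=wl("pics/w19.png")
delta(.6163,.1602,.142,78.4)
E
```

```text
shift mm [543.   53.1  19.8] spin 0.0 rad | now ang 78.42 pos [ 0.4553 -0.3611  0.161 ] q6 -38.5 F [-0.8  1.  -1.2] w 0.0535 t 32.15
```

View pics/w19.png

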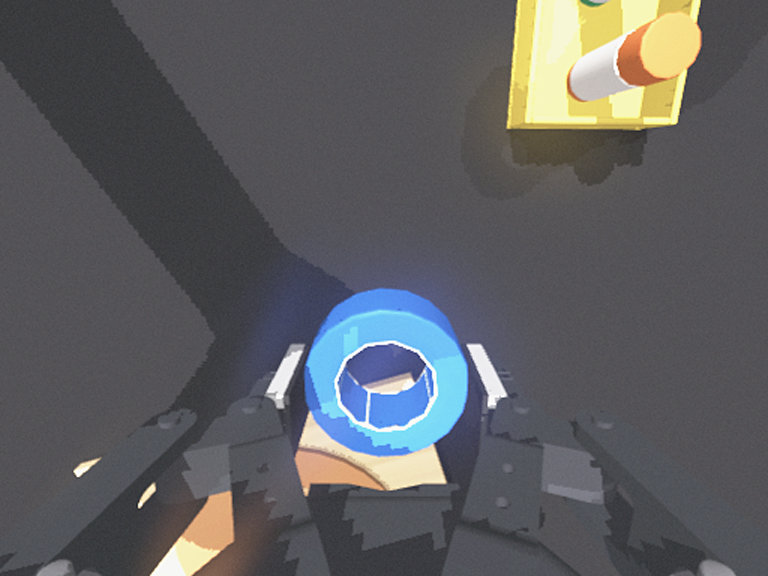

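>>> move_arm(moves=[[543,53,0,0],[543,53,0,0],[543,53,0,0],[543,53,0,0],[543,53,0,0],[543,53,0,0],[543,53,0,0],[543,53,0,0],[543,53,0,0],[543,53,0,0],[543,53,0,0],[543,53,0,0],[543,53,0,0],[543,53,0,0],[543,53,0,0],[543,53,0,0]])

```text
time_s: 33.75
position: [0.6166, 0.1585, 0.1625]
tool_rot: [[0.202, 0.979, -0.0], [0.979, -0.202, -0.0], [-0.0, -0.0, -1.0]]
ft_force: [0.4, 0.5, -1.1]
grip_width: 0.0535
```

```bash
python3 - <<'E'
from h import *
o,im=wl("pics/w20.png")
delta(.6315,.2335,.16,78.4)
E
```

```text
shift mm [76.3 -0.6  2.6] spin -0.001 rad | now ang 78.35 pos [0.6167 0.1587 0.1626] q6 15.5 F [ 0.3  0.1 -0.6] w 0.0532 t 33.8
```

View pics/w20.png

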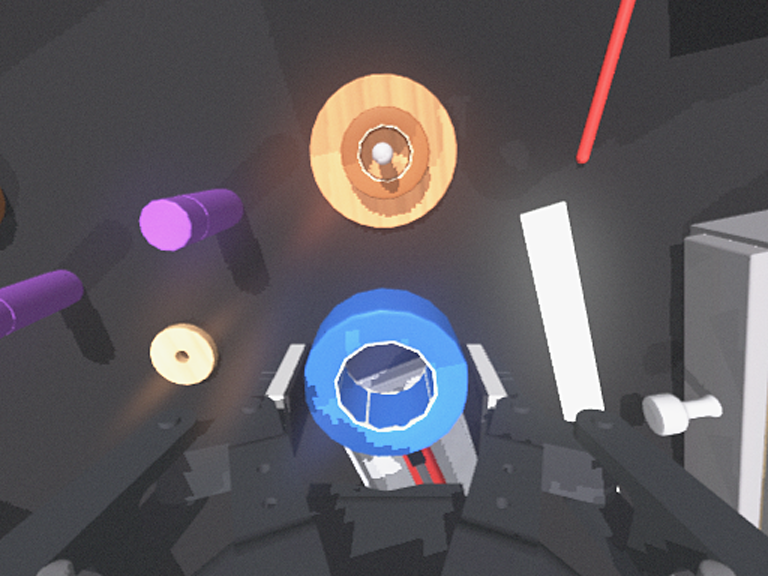

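>>> move_arm(moves=[[40,0,0,0],[75.5,-0.6,0,0],[75.5,-0.6,0,0],[75.5,-0.6,0,0],[75.5,-0.6,20,0],[75.5,-0.6,45,0],[75.5,-0.6,70,0],[75.5,-0.6,90,0],[75.5,-0.6,98,0],[75.5,-0.6,98,0],[75.5,-0.6,98,0]])

```text
time_s: 34.9
position: [0.6318, 0.2333, 0.0657]
tool_rot: [[0.201, 0.98, 0.002], [0.98, -0.201, 0.0], [0.001, 0.002, -1.0]]
ft_force: [-0.9, 0.2, -0.2]
grip_width: 0.0537
```

```bash
python3 - <<'E'
from h import *
o,im=wl("pics/w21.png")
delta(.6315,.2335,.039,78.4)
E
```

```text
shift mm [-0.1 -0.5 27. ] spin 0.0 rad | now ang 78.4 pos [0.6319 0.2335 0.066 ] q6 21.8 F [ 0.1 -0.3 -0.5] w 0.0537 t 34.95
```

View pics/w21.png

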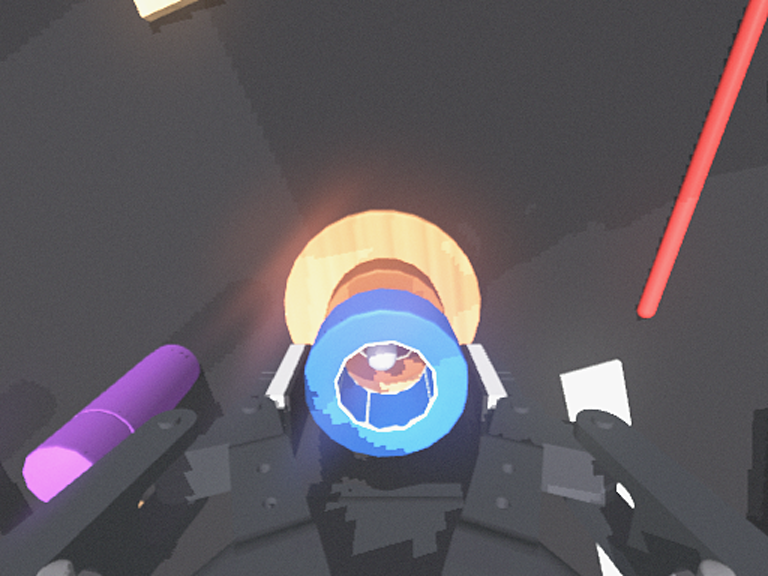

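Post top at (381,357) shows inside the hole; lower, release, retreat.

>>> move_arm(moves=[[0,-0.5,10,0],[0,-0.5,20,0],[0,-0.5,25,0],[0,-0.5,27,0],[0,-0.5,27,0],[0,-0.5,27,0]])

```text
time_s: 35.55
position: [0.6307, 0.2339, 0.0376]
tool_rot: [[0.201, 0.98, -0.0], [0.98, -0.201, -0.0], [-0.0, -0.0, -1.0]]
ft_force: [-1.8, -0.2, 2.9]
grip_width: 0.0541
```

>>> move_arm(moves=[[0,0,0,0],[0,0,0,0],[0,0,0,0],[0,0,0,0],[0,0,0,0],[0,0,0,0]], grip=0)

```text
time_s: 36.15
position: [0.6308, 0.2338, 0.0375]
tool_rot: [[0.201, 0.98, -0.0], [0.98, -0.201, -0.0], [-0.0, -0.0, -1.0]]
ft_force: [0.5, 0.3, 0.5]
grip_width: 0.0855
```

>>> move_arm(moves=[[0,0,-15,0],[0,0,-50,0],[0,0,-95,0],[0,0,-140,0],[0,0,-150,0],[-40,-30,-150,0],[-80,-60,-150,0],[-80,-60,-150,0],[-80,-60,-150,0],[-80,-60,-150,0]])

```text
time_s: 37.15
position: [0.5569, 0.1679, 0.1878]
tool_rot: [[0.2, 0.98, 0.001], [0.98, -0.2, 0.0], [0.001, 0.001, -1.0]]
ft_force: [0.4, 0.5, 0.3]
grip_width: 0.0855
```

```bash
python3 - <<'E'
from h import *
o,im=wl("pics/w22.png")
save(env.get_image("side"),"pics/s22.png")
print(o["position"],o["ft_force"],o["time_s"])
E
```

```text
[0.55693036 0.16787422 0.18775178] [0.41470433 0.49575695 0.31113603] 37.15
```

View pics/w22.png

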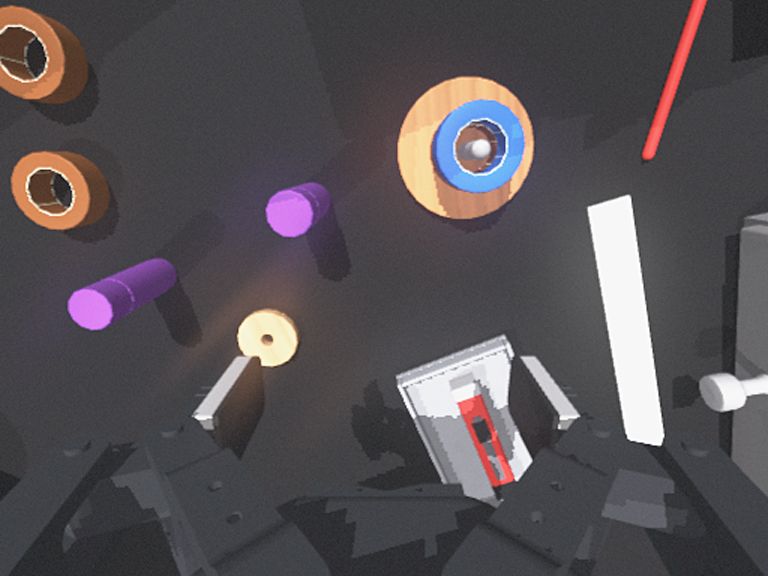

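View pics/s22.png

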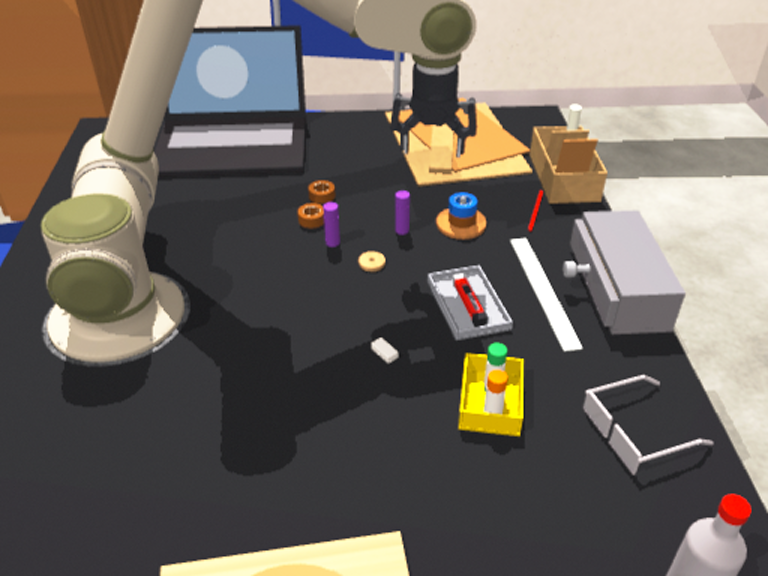

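The side view shows blue above brown on the spindle (462,207), the cutter flat in the tray (470,300), and both glue sticks upright in the caddy. The eraser (384,350) and wheel (372,261) haven't moved.

```bash
python3 - <<'E'
from h import *
print(env.close_job())
E
```

```text
the job is handed in; nothing more can be done
None
```

The bench is tidied and handed in at about 37 s of the 138 s allowed:
- **Cutter:** it lies flat on the floor of the grey tray.
- **Glue sticks:** the orange and green ones stand upright in the yellow caddy. I left the two purple look-alikes alone.
- **Tape rolls:** both are flat on the spindle, brown at the bottom and blue on top. The brown one is the roll farthest from the base (0.586 m; the other two were at 0.496 m and 0.422 m).

The last wrist and side pictures show all of this, with the eraser and wheel where they were. The gripper is open and holds nothing, about 19 cm above the table. The largest wrist force read at the end of a move was about 8 N.

The spindle was the one place my measurements disagreed: different views put it up to about 8 mm apart. I measured it again from close up, and both rolls went on cleanly. The blue roll touched down at about 3 N, with its height matching a flat stack.

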